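# Take the thinner can off its stand and stopper it

### The arm

A 6-joint arm with a two-finger parallel gripper is mounted at the origin on the work surface. World frame = base frame: x ahead of the robot, y to its left, z up, the work surface at z = 0. Lengths are in m, angles in degrees, forces in N, time in s.
With the tool pointing down it reaches from about 0.3 to 0.75 m from the base axis. Payload 8.5 kg.
Tool frame: the origin (TCP) lies midway between the tips of the shut fingers; the grasp point (between the pads) lies grasp_offset behind it (grasp_offset is the distance from the TCP to the grasp point, in m); z points along the fingers, y is the line along which they close (so a half turn about z gives the same grasp; the last joint's range is limited). The gripper opens to 85 mm and grips with 20 to 120 N. Pads are 22 mm wide; open, the fingers measure 114 mm over their backs; the gripper's body (76 mm by 85 mm) begins 54 mm behind the grasp point. The pads swing forward as they close: fully open they stand 13 mm farther back than shut.
Start: joints at [50.69, 21.807, 74.336, -0, 83.858, -12.336], TCP at [0.249, 0.49, 0.231] pointing down, gripper open.
Joint ranges: [-178.18, 178.18], [-50.72, 133.34], [12.68, 142.11], [-81.47, 261.47], [9.98, 163.14], [-165.26, 165.26]. Speed limits (degrees/s): [136.94, 136.94, 180, 180, 180, 180].

### API

Orientations are given as a 3x3 rotation matrix whose columns are the frame's x, y, z axes.
In Python, from rig import observe, get_image, camera_params, close_job, grasp_offset gives the robot as it stands.
- The arm moves only by the shell command python3 -m handwheel 'ROWS' [OPENING] [FORCE]. ROWS is JSON, a list of rows, each a list of 2 entries, a list of its own where there are three numbers: the shift along the tool's x, y, z as a fraction of full scale, then the turn, a rotation vector about the tool's x, y, z as a fraction of full scale. In form: [[[dx, dy, dz], [ax, ay, az]], ...]. A call has 1 to 10 rows; each row is the pose to reach, as a shift and turn from the pose commanded when the call began, along the tool's axes at that moment, turning the shorter way round; what a row does not reach only later rows make up. Full scale, the value 1, is 0.5 m for a shift and pi rad for a turn. A row lasts 1/10 s, in which the tool goes at most 50 mm and 8.59 degrees, less where a joint would pass 70% of its speed; a pose out of reach is approached as far as the arm can. A call with a number of a shift or a turn outside -1 to 1 is refused whole. A call with a gripper value outside its range is refused whole. OPENING is the opening, from 0 (shut) to 1 (fully open), set as the call begins (- or left out, the last holds). The fingers move at their own pace and stop on an object; FORCE is the grip in N (left out, the last holds). Time passes only in rows, so rows that repeat a pose let the fingers close. It gives the time, the measured TCP pose, the force, the opening and the grip force at its end, in the units of the state.
- observe(): the state, without advancing time (a new reading comes with each control period).
- get_image(name): name is "scene" or "top" or "wrist"; returns (picture, depth): 480x640x3 uint8, red, green, blue; 480x640 float32, m along the optical axis (not along the pixel's ray), 0 where there is no reading.
- camera_params(name): a dict with "K" (3x3 intrinsics, pixels), "R" (3x3) and "t" (3): a world point X has camera coordinates R X + t. Camera axes: x right, y down, z forward; pixel columns grow to the right and rows downward; lengths in m; the calibration is good to about 2 mm. A picture is of the moment at which its call begins: read the wrist's pose just before it. camera_params takes no time and is no camera call; for the wrist camera it gives the pose at the moment of the call.
- close_job(): hands the job in; it is judged then, once.
The state is a dict: "time_s": time; "q": joint angles; "qvel": joint speeds; "joint_efforts": joint torques, N m; "position": TCP position; "tool_rot": TCP orientation; "ft_force": force on the tool from outside, world axes, zero at the start; "wrist_torque": the same for the moment, N m; "grip_width": finger opening in m; "gripper_force": force on a finger pad.
Only numpy, scipy, OpenCV 4.12 (cv2) and the standard library are available. Lean on these libraries where they do the work, as an engineer would, in place of code of your own. Each camera call takes 0.05 s, during which the arm holds its last target. There are 200 camera calls.

### The job

Decanting is done on the model-making bench: lift the thinner can by its handle off the stand and set it down upright, without dropping it, in the middle of the round cork pad so that it stands wholly on the cork. Then close it: of the two stoppers in the white tray take the slimmer one, which fits, and set it in the can's neck fully home, upright, and let go. Keep the can upright throughout and leave the other stopper, the spray can, the paint jar and the knife where they are.

Things in the scene. Friction and masses are not known exactly. Their poses are not given: they have to be found in the camera images.
- can: thinner can, bare aluminium drum 106 mm in diameter and 72 mm high, about 0.45 kg, closed but for a neck on its top, with a black bridge handle over the top, 132 mm high over all. Origin: centre of its underside; z up; +x points from the axis towards the neck; the handle bar runs along y. It starts on the stand, turned any way
- can_neck (a point): centre of the mouth of the can's neck, at (27, 0, 100) mm in the can's frame. The neck is a tube 28 mm tall, 48 mm outside and 40 mm inside diameter, 28 mm deep (closed below by the can's top)
- can_handle (a point): centre of the can's handle bar, at (-10, 0, 126) mm in the can's frame. The bar is 12 mm wide (x), 12 mm high and 84 mm long (y), held by posts 10 mm thick at y = -37 and +37 mm; the gap under the bar is 48 mm
- stand: dark steel stand, fixed: round plate 136 mm in diameter whose top is 60 mm above the bench, on four legs; four retaining pins 7 mm thick rise 12 mm above the plate at 61.5 mm from its axis, at 45 degrees to the stand's x and y, round the foot of the can. Origin: centre of its underside, on the bench
- pad: round cork pad, fixed on the bench, 140 mm in diameter, 6 mm thick; it and the stand swap sides from start to start. Origin: centre of its underside, so its top is at z = 6 mm
- tray: white plastic tray, fixed on the bench, 90 mm (x) by 175 mm (y), 14 mm high, walls and floor 5 mm thick; the two stoppers stand in it 86 mm apart along its y, in either order. Origin: centre of its underside
- stopper: the stopper that fits: black rubber plug 24 mm long, tapering from 34 mm diameter at the top to 24 mm at the foot, then a flange 50 mm in diameter and 6 mm thick (its underside comes to rest on the neck's rim), then an upright grey stem 24 mm in diameter and 50 mm long to grip; 80 mm high over all, 70 g. Origin: centre of its foot; z up along the stem. It stands upright on its foot in the tray
- spare: the spare stopper, too big for the neck: same make, height and stem, but its plug tapers from 58 to 46 mm and its flange is 70 mm in diameter. Origin: centre of its foot. Leave it standing
- spray: bystander: white spray can, 56 mm in diameter, 170 mm tall, standing between stand and pad, beyond the tray. Origin: centre of its foot
- jar: bystander: amber glass paint jar with a black cap, 56 mm in diameter, 70 mm tall, standing just beyond the stand. Origin: centre of its foot
- knife: bystander: hobby knife lying on the mat just beyond the cork pad, yellow handle, brass collar, steel blade, 176 mm long, 13 mm thick. Origin: underside, near its middle; x along it to the blade
Not all that is in view belongs to the job. What is meant by the pad is not red, and is the larger of those in its own colour. Leave any yellow look-alike of the can alone.

How it is judged:
By the outcome, as a careful person would: the job done as asked, in the order asked, and still so for the second after the job is handed in, with the robot touching nothing.
It also fails if it takes over 64 s, if anything falls off the work surface, if the arm or the gripper's body presses on something with over 40 N, if the wrist force passes 120 N, or if a joint passes its speed limit or range.

## Working session

There is one attempt and no reset: what is moved stays moved. The work goes in short steps, Python scripts to look and compute and a shell command to move; the robot and the scene stay as the last step left them, time stands still between calls to the robot, and variables do not carry over. Pictures are saved under pics/ and viewed, at most 12 in all, crops included, and the job is handed in when it is done.

```bash
ls; mkdir -p pics; python3 - <<'E'
from rig import *
import cv2,numpy as np
print(grasp_offset() if callable(grasp_offset) else grasp_offset)
o=observe();print(o['position'],o['tool_rot'],o['ft_force'],o['grip_width'])
for n in ("scene","top"):
    im,d=get_image(n);cv2.imwrite(f'pics/{n}0.png',im[:,:,::-1]);np.save(f'pics/{n}0.npy',d)
    c=camera_params(n);np.savez(f'pics/{n}cam.npz',**c);print(n,c)
E
```

```text
pics
0.0187
[0.24927098 0.48992836 0.23069973] [[-8.91214939e-01  4.53580219e-01 -9.57915991e-04]
 [ 4.53581115e-01  8.91214231e-01 -1.16878332e-03]
 [ 3.23571370e-04 -1.47612976e-03 -9.99998858e-01]] [-0.32264733  0.4860351   0.50374752] 0.08528432562597889
scene {'K': array([[444.76202262,   0.        , 327.15625017],
       [  0.        , 444.76202262, 237.79960656],
       [  0.        ,   0.        ,   1.        ]]), 'R': array([[-0.85672965,  0.51571396,  0.00730936],
       [ 0.3745106 ,  0.6317747 , -0.67867705],
       [-0.3546211 , -0.57870532, -0.73440046]]), 't': array([ 0.4812119 , -0.14278669,  1.15907363])}
top {'K': array([[509.13465228,   0.        , 318.31282583],
       [  0.        , 509.13465228, 243.97524838],
       [  0.        ,   0.        ,   1.        ]]), 'R': array([[-0.00438309, -0.99978454, -0.02028938],
       [-0.99788653,  0.00568841, -0.06473109],
       [ 0.06483256,  0.01996278, -0.99769646]]), 't': array([0.0102722 , 0.56846937, 1.08119599])}
```

View pics/top0.png

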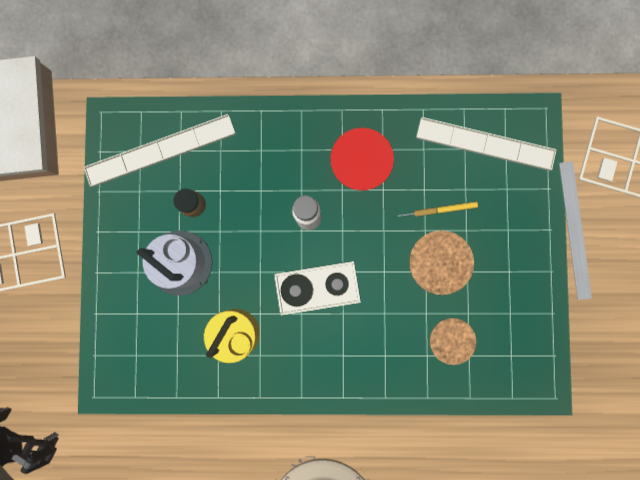

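View pics/scene0.png

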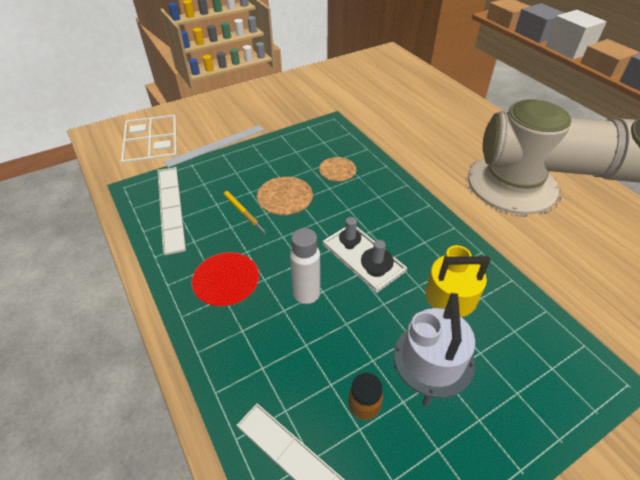

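The top view shows the silver can on the stand at about (177,263). Its neck is near (177,249) and its handle bar runs (140,252)–(180,277). The large cork pad is at (442,262), the slim stopper at (337,284) and the spare at (297,290). The yellow decoy can is at (230,337).

```bash
cat > h.py <<'E'
import numpy as np,cv2
def world(d,c,K=None):
    v,u=np.mgrid[:480,:640]; K=c['K']
    P=np.stack([(u-K[0,2])/K[0,0]*d,(v-K[1,2])/K[1,1]*d,d],-1)
    return (P-c['t'])@c['R']
def ring(p):  # circle fit xy
    A=np.c_[2*p[:,:2],np.ones(len(p))];s=np.linalg.lstsq(A,(p[:,:2]**2).sum(1),rcond=None)[0]
    return s[:2],np.sqrt(s[2]+s[0]**2+s[1]**2)
E
python3 - <<'E'
from h import *
for n in("top","scene"):
    d=np.load(f'pics/{n}0.npy');c=np.load(f'pics/{n}cam.npz');W=world(d,c);im=cv2.imread(f'pics/{n}0.png');z=W[...,2]
    print(n,'mat z',np.median(z[(d>0)&(abs(z)<.02)]))
    def sel(cx,cy,r,z0,z1): return W[(d>0)&(np.hypot(W[...,0]-cx,W[...,1]-cy)<r)&(z>z0)&(z<z1)]
    if n=="top": C=W[255,180,:2]; S=W[284,337,:2];X=W[290,297,:2];P=W[262,442,:2]; print(C,S,X,P)
    h=sel(*C,.09,.182,.20); m=h.mean(0); r=cv2.minAreaRect((h[:,:2]*1000).astype(np.float32)); print('handle',len(h),m,r)
    g=sel(*C,.09,.150,.168);print('neck',len(g),g.mean(0),ring(g))
    t=sel(*C,.075,.125,.138);print('cantop',len(t),t.mean(0),(t.min(0)+t.max(0))/2,np.ptp(t,0))
    for k,q in(('stop',S),('spare',X)):
        a=sel(*q,.04,.075,.1);print(k,len(a),a.mean(0),(a.min(0)+a.max(0))/2,np.ptp(a,0),a[:,2].max())
    b,gg,rr=[im[...,i].astype(int) for i in range(3)]
    a=W[(rr>b+25)&(rr>gg+15)&(np.hypot(W[...,0]-P[0],W[...,1]-P[1])<.095)&(z>-.01)&(z<.02)];print('pad',len(a),a.mean(0),(a.min(0)+a.max(0))/2,np.ptp(a,0))
    for k,px in(('spray',(306,210)),('jar',(186,202)),('yellow',(230,337))):
        if n=="top":print(k,W[px[1],px[0]])
E
python3 - <<'E'
import cv2
a=cv2.imread('pics/top0.png')[215:315,120:250]
cv2.imwrite('pics/c1.png',cv2.resize(a,None,fx=6,fy=6,interpolation=2))
E
```

```text
top mat z 0.002935037524705554
[0.54104552 0.27329501] [ 0.48310096 -0.03123505] [0.47137887 0.04938103] [ 0.52850347 -0.25956545]
handle 343 [0.52305497 0.29987425 0.19320333] ((522.8309936523438, 301.0826721191406), (84.15899658203125, 13.090106964111328), 51.4819450378418)
neck 263 [0.54766602 0.27912394 0.15964679] (array([0.54046594, 0.2822263 ]), np.float64(0.027874862763237442))
cantop 1618 [0.52874902 0.29124872 0.13392242] [0.53072543 0.29421739 0.13157763] [0.10315421 0.10396948 0.01282716]
stop 107 [ 0.48420532 -0.03128491  0.08698725] [ 0.48407309 -0.0312693   0.08598714] [0.02217165 0.02022066 0.01131591] 0.09164509778901767
spare 105 [0.47147751 0.0530815  0.08675609] [0.47140822 0.05284531 0.08397881] [0.02012064 0.02185836 0.01550034] 0.09172898210880143
pad 3228 [ 0.52818607 -0.25866693  0.00788693] [ 0.52783711 -0.25915045  0.00794501] [0.13689742 0.1369296  0.01371105]
spray [0.62239234 0.02710076 0.17078124]
jar [0.65406953 0.28099421 0.07128298]
yellow [0.3796872  0.18120076 0.1028426 ]
scene mat z 0.0004796762758600023
handle 469 [0.52659769 0.30530957 0.1906617 ] ((523.3862915039062, 302.979248046875), (84.4080810546875, 12.768332481384277), 51.344764709472656)
neck 473 [0.54904851 0.28687143 0.15747928] (array([0.54221953, 0.29376763]), np.float64(0.030962939467929412))
cantop 2027 [0.53716406 0.30494787 0.13179345] [0.5310285  0.29588812 0.13154221] [0.10604456 0.10450146 0.01290956]
stop 98 [ 0.48676208 -0.02792906  0.08305764] [ 0.48506368 -0.02917758  0.0809834 ] [0.02294487 0.02492922 0.01194861] 0.0869577064088125
spare 110 [0.47352284 0.05695156 0.08273456] [0.47340172 0.05477479 0.08148483] [0.02356697 0.02465229 0.01194297] 0.08745631515960112
pad 1650 [ 0.53351239 -0.25364751  0.00532326] [ 0.53134908 -0.25829563  0.00432212] [0.13701943 0.14197968 0.01083192]
```

View pics/c1.png

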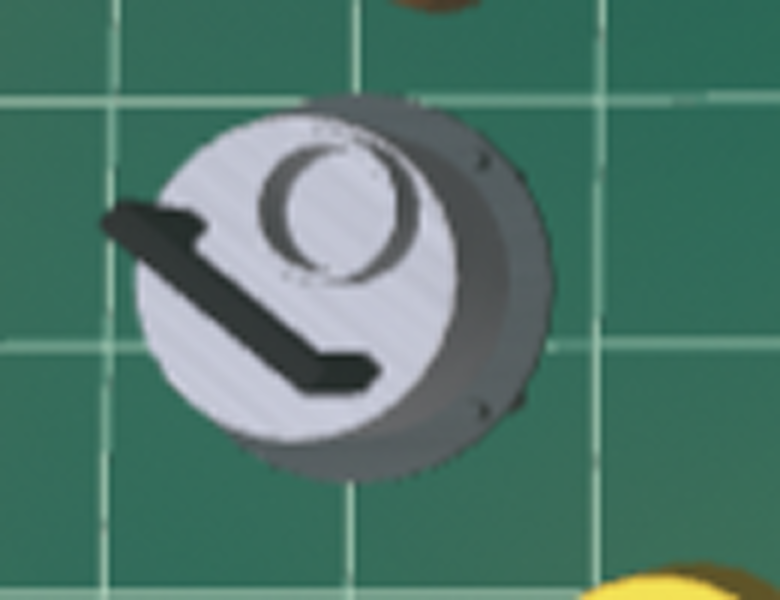

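```bash
cat > go.py <<'E'
import sys,numpy as np
from scipy.spatial.transform import Rotation as R
from rig import observe
x,y,z,yaw=map(float,sys.argv[1:5])   # target TCP, yaw of tool y (deg), tool down
o=observe();T=np.array(o['tool_rot']);p=np.array(o['position'])
a=np.radians(yaw);Y=np.array([np.cos(a),np.sin(a),0]);Z=np.array([0,0,-1.]);G=np.c_[np.cross(Y,Z),Y,Z]
print('t',o['time_s'],'p',p.round(4),'yaw',np.degrees(np.arctan2(T[1,1],T[0,1])).round(2),'F',np.round(o['ft_force'],1),'w',round(o['grip_width'],4),'q6',np.round(o['q'][5],1))
print('shift',(T.T@(np.array([x,y,z])-p)/.5).round(4),'turn',(R.from_matrix(T.T@G).as_rotvec()/np.pi).round(4))
E
python3 go.py .523 .302 .29 -38.6
```

```text
t 0.1 p [0.2493 0.49   0.2308] yaw 63.03 F [-1.1  0.4 -0.2] w 0.0856 q6 -12.3
shift [-0.6583 -0.0869 -0.1185] turn [-4.000e-04  3.000e-04  5.646e-01]
```

```bash
python3 -m handwheel '[[[0,0,-0.1185],[0,0,0.04]],[[-0.06,-0.01,-0.1185],[0,0,0.09]],[[-0.14,-0.02,-0.1185],[0,0,0.13]],[[-0.22,-0.03,-0.1185],[0,0,0.18]],[[-0.30,-0.04,-0.1185],[0,0,0.22]],[[-0.38,-0.05,-0.1185],[0,0,0.27]],[[-0.46,-0.06,-0.1185],[0,0,0.31]],[[-0.54,-0.07,-0.1185],[0,0,0.36]],[[-0.62,-0.08,-0.1185],[0,0,0.4]],[[-0.6583,-0.0869,-0.1185],[0,0,0.45]]]' 1 && python3 go.py .523 .302 .29 -38.6
```

```text
time_s: 1.1
position: [0.5254, 0.3, 0.2896]
tool_rot: [[0.31, 0.951, -0.001], [0.951, -0.31, -0.001], [-0.001, -0.001, -1.0]]
ft_force: [-1.3, 0.5, -0.2]
grip_width: 0.0857
gripper_force: 0.0
t 1.1 p [0.5254 0.3    0.2896] yaw -18.04 F [-1.3  0.5 -0.2] w 0.0857 q6 36.6
shift [ 0.0024 -0.0057 -0.0009] turn [-0.0002  0.0004  0.1142]
```

```bash
python3 -m handwheel '[[[0,-0.002,0],[0,0,0.05]],[[0,-0.002,0],[0,0,0.1142]],[[0,-0.002,0],[0,0,0.1142]],[[0,-0.002,0],[0,0,0.1142]],[[0,-0.002,0],[0,0,0.1142]]]' >/dev/null; python3 go.py .523 .302 .29 -38.6; python3 - <<'E'
from rig import *
from h import *
c=camera_params('wrist');im,d=get_image('wrist');cv2.imwrite('pics/w1.png',im[:,:,::-1])
W=world(d,c);z=W[...,2]
def sel(cx,cy,r,z0,z1): return W[(d>0)&(np.hypot(W[...,0]-cx,W[...,1]-cy)<r)&(z>z0)&(z<z1)]
h=sel(.523,.302,.055,.178,.205);print(len(h),h.mean(0),np.percentile(h[:,2],[5,50,95]),cv2.minAreaRect((h[:,:2]*1000).astype(np.float32)))
t=sel(.531,.295,.08,.126,.138);print(len(t),np.median(t[:,2]),(t.min(0)+t.max(0))/2,np.ptp(t,0))
E
```

```text
t 1.6 p [0.5221 0.3024 0.2903] yaw -38.02 F [1.2 0.5 0.3] w 0.0855 q6 56.9
shift [0.0005 0.002  0.0006] turn [-0.0001  0.0002  0.0032]
2106 [0.52431058 0.30500202 0.19188581] [0.19033197 0.19211966 0.1932213 ] ((522.1095581054688, 302.24163818359375), (83.99766540527344, 11.99993896484375), 51.1049690246582)
8850 0.1322331511792854 [0.52989252 0.29604343 0.13206589] [0.10497404 0.10511583 0.01184378]
```

View pics/w1.png

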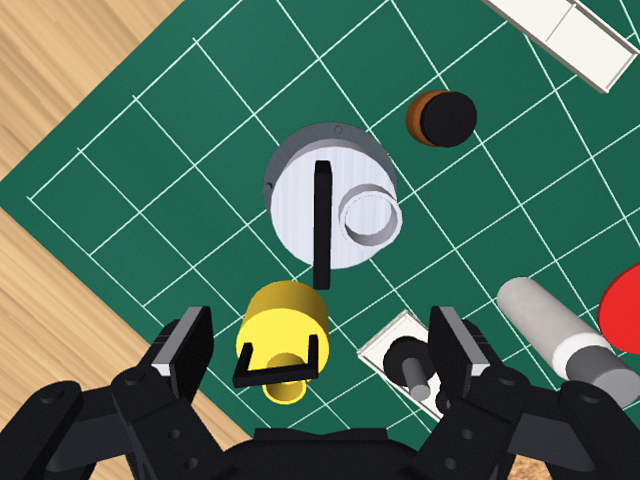

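The wrist view shows the bar at (322,225) with the neck to its right at (370,215). The grasp axis lies across the bar, and the bar is at (0.5221, 0.3022) with its top at 0.192. Next I descend and close.

```bash
python3 -m handwheel '[[[0,0,0.06],[0,0,0.005]],[[0,0,0.12],[0,0,0.005]],[[0,0,0.17],[0,0,0.005]],[[0,0,0.2],[0,0,0.005]],[[0,0,0.22],[0,0,0.005]],[[0,0,0.235],[0,0,0.005]],[[0,0,0.242],[0,0,0.005]],[[0,0,0.242],[0,0,0.005]],[[0,0,0.242],[0,0,0.005]]]' 1 && python3 go.py .5221 .3022 .169 -38.9 && python3 -m handwheel '[[[0,0,0],[0,0,0]],[[0,0,0],[0,0,0]],[[0,0,0],[0,0,0]],[[0,0,0],[0,0,0]],[[0,0,0],[0,0,0]],[[0,0,0],[0,0,0]],[[0,0,0],[0,0,0]],[[0,0,0],[0,0,0]],[[0,0,0],[0,0,0]],[[0,0,0],[0,0,0]]]' 0 80
```

```text
time_s: 2.55
position: [0.5224, 0.3025, 0.1702]
tool_rot: [[0.63, 0.777, 0.001], [0.777, -0.63, 0.0], [0.001, 0.001, -1.0]]
ft_force: [0.2, -0.3, 0.2]
grip_width: 0.0854
gripper_force: 0.0
t 2.55 p [0.5224 0.3025 0.1702] yaw -39.02 F [ 0.2 -0.3  0.2] w 0.0854 q6 57.9
shift [-0.0009 -0.0001  0.0025] turn [ 0.0002 -0.0003 -0.0007]
time_s: 3.55
position: [0.5223, 0.3024, 0.1697]
tool_rot: [[0.63, 0.777, 0.001], [0.777, -0.63, 0.0], [0.0, 0.0, -1.0]]
ft_force: [2.9, -1.9, 1.6]
grip_width: 0.0101
gripper_force: 78.8
```

```bash
python3 -m handwheel '[[[0,0,-0.004],[0,0,0]],[[0,0,-0.012],[0,0,0]],[[0,0,-0.022],[0,0,0]],[[0,0,-0.034],[0,0,0]],[[0,0,-0.046],[0,0,0]],[[0,0,-0.056],[0,0,0]],[[0,0,-0.062],[0,0,0]],[[0,0,-0.064],[0,0,0]],[[0,0,-0.064],[0,0,0]]]' && python3 -m handwheel '[[[0,0,-0.01],[0,0,0]],[[0,0,-0.03],[0,0,0]],[[0,0,-0.06],[0,0,0]],[[0,0,-0.09],[0,0,0]],[[0,0,-0.12],[0,0,0]],[[0,0,-0.15],[0,0,0]],[[0,0,-0.175],[0,0,0]],[[0,0,-0.19],[0,0,0]],[[0,0,-0.196],[0,0,0]],[[0,0,-0.196],[0,0,0]]]' && python3 go.py .5212 -.2525 .3 -38.9; python3 - <<'E'
from rig import *
import cv2
im,d=get_image('scene');cv2.imwrite('pics/s2.png',im[200:480,240:640,::-1])
E
```

```text
time_s: 4.45
position: [0.5221, 0.3024, 0.2016]
tool_rot: [[0.63, 0.777, -0.0], [0.777, -0.63, 0.0], [-0.0, -0.0, -1.0]]
ft_force: [0.4, -0.5, -6.5]
grip_width: 0.0105
gripper_force: 78.0
time_s: 5.45
position: [0.5221, 0.3024, 0.2998]
tool_rot: [[0.63, 0.777, 0.0], [0.777, -0.63, 0.0], [0.0, 0.0, -1.0]]
ft_force: [-0.6, -0.9, -6.0]
grip_width: 0.0108
gripper_force: 78.1
t 5.45 p [0.5221 0.3024 0.2998] yaw -39.03 F [-0.6 -0.9 -6. ] w 0.0108 q6 57.9
shift [-8.634e-01  6.974e-01 -6.000e-04] turn [ 0.     -0.0001 -0.0007]
```

View pics/s2.png

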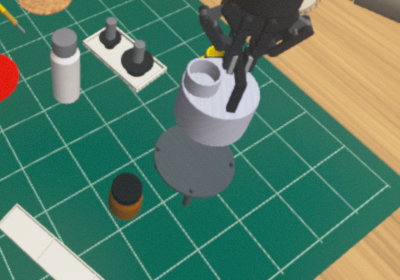

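The can hangs upright from the bar, clear of the stand. Next is the carry to the cork.

```bash
python3 -m handwheel '[[[-0.0043,0.0035,0],[0,0,0]],[[-0.0173,0.0139,0],[0,0,0]],[[-0.0389,0.0314,0],[0,0,0]],[[-0.0691,0.0558,0],[0,0,0]],[[-0.1036,0.0837,0],[0,0,0]],[[-0.1381,0.1116,0],[0,0,0]],[[-0.1727,0.1395,0],[0,0,0]],[[-0.2072,0.1674,0],[0,0,0]],[[-0.2418,0.1953,0],[0,0,0]],[[-0.2763,0.2232,0],[0,0,0]]]' >/dev/null && python3 -m handwheel '[[[-0.0345,0.0279,0],[0,0,0]],[[-0.0691,0.0558,0],[0,0,0]],[[-0.1036,0.0837,0],[0,0,0]],[[-0.1381,0.1116,0],[0,0,0]],[[-0.1727,0.1395,0],[0,0,0]],[[-0.2072,0.1674,0],[0,0,0]],[[-0.2418,0.1953,0],[0,0,0]],[[-0.2763,0.2232,0],[0,0,0]],[[-0.3109,0.2511,0],[0,0,0]],[[-0.3454,0.279,0],[0,0,0]]]' > /dev/null && python3 -m handwheel '[[[-0.0345,0.0279,0],[0,0,0]],[[-0.0691,0.0558,0],[0,0,0]],[[-0.1036,0.0837,0],[0,0,0]],[[-0.1381,0.1116,0],[0,0,0]],[[-0.1684,0.136,0],[0,0,0]],[[-0.1943,0.1569,0],[0,0,0]],[[-0.2159,0.1744,0],[0,0,0]],[[-0.2305,0.1862,0],[0,0,0]],[[-0.2392,0.1932,0],[0,0,0]],[[-0.2418,0.1953,0],[0,0,0]]]' && python3 -m handwheel '[[[0,0,0],[0,0,0]],[[0,0,0],[0,0,0]],[[0,0,0],[0,0,0]]]' >/dev/null; python3 go.py .5212 -.2525 .122 -38.9; python3 - <<'E'
from rig import *
from h import *
for n in("top","scene"):
    c=camera_params(n);im,d=get_image(n);cv2.imwrite(f'pics/{n}3.png',im[:,:,::-1]);np.savez(f'pics/{n}3.npz',d=d)
    W=world(d,c);z=W[...,2]
    t=W[(d>0)&(np.hypot(W[...,0]-.53,W[...,1]+.26)<.075)&(z>.25)&(z<.275)]
    t=t[abs(t[:,2]-np.median(t[:,2]))<.008]
    print(n,len(t),np.median(t[:,2]),(t.min(0)+t.max(0))/2,np.ptp(t,0))
    A=np.c_[t[:,:2],np.ones(len(t))];print('tilt',np.linalg.lstsq(A,t[:,2],rcond=None)[0])
E
```

```text
time_s: 8.5
position: [0.5212, -0.2528, 0.2995]
tool_rot: [[0.63, 0.777, -0.0], [0.777, -0.63, 0.0], [0.0, -0.0, -1.0]]
ft_force: [0.2, 0.6, -5.1]
grip_width: 0.0101
gripper_force: 78.1
t 8.8 p [ 0.5213 -0.2521  0.2997] yaw -38.98 F [-0.   0.  -5.6] w 0.0104 q6 1.5
shift [-8.000e-04  3.000e-04  3.554e-01] turn [ 0.     -0.     -0.0005]
top 885 0.26378332441355606 [ 0.5288741  -0.24394476  0.26349197] [0.10191647 0.0770221  0.01539447]
tilt [-0.00925737 -0.03347775  0.26102591]
scene 870 0.2610249022214271 [ 0.52992046 -0.24944044  0.26109333] [0.10469505 0.0933007  0.01589786]
tilt [-0.00064943 -0.05105884  0.24903487]
```

```bash
python3 - <<'E'
from rig import *
from h import *
c=camera_params('wrist');im,d=get_image('wrist');cv2.imwrite('pics/w3.png',im[:,:,::-1])
W=world(d,c);z=W[...,2]
t=W[(d>0)&(np.hypot(W[...,0]-.53,W[...,1]+.26)<.06)&(z>.25)&(z<.275)]
for i in range(4):
    s=np.linalg.lstsq(np.c_[t[:,:2]-[.53,-.26],np.ones(len(t))],t[:,2],rcond=None)[0]
    e=t[:,2]-np.c_[t[:,:2]-[.53,-.26],np.ones(len(t))]@s; print(len(t),s,e.std(),(t.min(0)+t.max(0))/2,np.ptp(t,0)); t=t[abs(e)<2*e.std()]
E
```

```text
17847 [-0.00401833 -0.04387496  0.26348842] 0.002579353574254965 [ 0.5282432  -0.25774999  0.26250267] [0.10520502 0.10469779 0.02497717]
16633 [-0.00310498 -0.0193747   0.26273669] 0.0012241157387400479 [ 0.5282432  -0.25774999  0.26306042] [0.10520502 0.10469779 0.01400575]
15798 [-0.00173301 -0.00719038  0.26240891] 0.0007189516121318519 [ 0.52808857 -0.25763773  0.26256244] [0.10489576 0.10415608 0.00643374]
15007 [-0.00102875 -0.00400941  0.26235162] 0.000585444954798689 [ 0.52812421 -0.25763773  0.26231694] [0.10456867 0.10415608 0.00348008]
```

View pics/w3.png

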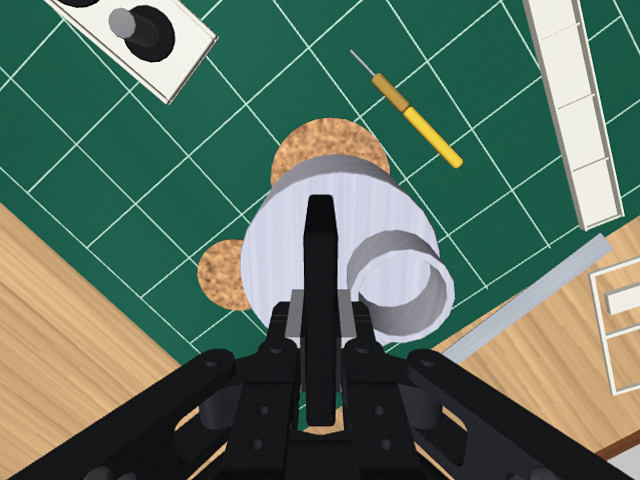

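Can is upright and centred over the large cork pad (pad edge visible at (330,150)). Lowering.

```bash
python3 -m handwheel '[[[0,0.0025,0.01],[0,0,0]],[[0,0.0025,0.04],[0,0,0]],[[0,0.0025,0.09],[0,0,0]],[[0,0.0025,0.14],[0,0,0]],[[0,0.0025,0.19],[0,0,0]],[[0,0.0025,0.24],[0,0,0]],[[0,0.0025,0.285],[0,0,0]],[[0,0.0025,0.32],[0,0,0]],[[0,0.0025,0.34],[0,0,0]],[[0,0.0025,0.348],[0,0,0]]]' >/dev/null && python3 -m handwheel '[[[0,0,0.002],[0,0,0]],[[0,0,0.005],[0,0,0]],[[0,0,0.008],[0,0,0]],[[0,0,0.01],[0,0,0]],[[0,0,0.012],[0,0,0]],[[0,0,0.014],[0,0,0]],[[0,0,0.016],[0,0,0]],[[0,0,0.016],[0,0,0]]]'
```

```text
time_s: 10.75
position: [0.5221, -0.2533, 0.1174]
tool_rot: [[0.63, 0.777, -0.0], [0.777, -0.63, 0.0], [-0.0, -0.0, -1.0]]
ft_force: [-0.1, -0.2, -5.0]
grip_width: 0.0105
gripper_force: 78.2
```

```bash
python3 -m handwheel '[[[0,0,0.001],[0,0,0]],[[0,0,0.002],[0,0,0]],[[0,0,0.003],[0,0,0]],[[0,0,0.004],[0,0,0]],[[0,0,0.004],[0,0,0]],[[0,0,0.004],[0,0,0]]]'
```

```text
time_s: 11.35
position: [0.5223, -0.2534, 0.1157]
tool_rot: [[0.63, 0.777, 0.0], [0.777, -0.63, -0.0], [0.0, 0.0, -1.0]]
ft_force: [0.5, -0.8, -4.4]
grip_width: 0.0103
gripper_force: 78.3
```

```bash
python3 -m handwheel '[[[0,0,0.001],[0,0,0]],[[0,0,0.0015],[0,0,0]],[[0,0,0.002],[0,0,0]],[[0,0,0.002],[0,0,0]]]' | grep -A1 -E "posi|ft"
```

```text
position: [0.5223, -0.2535, 0.1156]
tool_rot: [[0.63, 0.777, 0.001], [0.777, -0.63, -0.001], [-0.0, 0.001, -1.0]]
ft_force: [-2.2, 2.0, 6.0]
grip_width: 0.0104
```

Contact is made (vertical force −5 → +6 N). Release and retreat straight up.

```bash
python3 -m handwheel '[[[0,0,0],[0,0,0]],[[0,0,0],[0,0,0]],[[0,0,0],[0,0,0]],[[0,0,0],[0,0,0]],[[0,0,0],[0,0,0]],[[0,0,0],[0,0,0]],[[0,0,0],[0,0,0]]]' 1 >/dev/null && python3 -m handwheel '[[[0,0,-0.02],[0,0,0]],[[0,0,-0.06],[0,0,0]],[[0,0,-0.12],[0,0,0]],[[0,0,-0.18],[0,0,0]],[[0,0,-0.24],[0,0,0]],[[0,0,-0.28],[0,0,0]],[[0,0,-0.3],[0,0,0]],[[0,0,-0.3],[0,0,0]],[[0,0,-0.3],[0,0,0]]]'; python3 go.py .485 -.0302 .2 8.6; python3 - <<'E'
from rig import *
from h import *
c=camera_params('wrist');im,d=get_image('wrist');cv2.imwrite('pics/w4.png',im[:,:,::-1])
W=world(d,c);z=W[...,2]
def sel(cx,cy,r,z0,z1): return W[(d>0)&(np.hypot(W[...,0]-cx,W[...,1]-cy)<r)&(z>z0)&(z<z1)]
t=sel(.529,-.259,.07,.072,.084);print(len(t),np.median(t[:,2]),(t.min(0)+t.max(0))/2,np.ptp(t,0))
g=sel(.55,-.276,.04,.103,.112);print('rim',len(g),np.median(g[:,2]),ring(g),(g.min(0)+g.max(0))/2,np.ptp(g,0))
h=sel(.522,-.2535,.055,.13,.145);print('bar',len(h),np.median(h[:,2]),cv2.minAreaRect((h[:,:2]*1000).astype(np.float32)))
s=np.linalg.lstsq(np.c_[t[:,:2],np.ones(len(t))],t[:,2],rcond=None)[0];print('tilt',s)
b,gg,rr=[im[...,2-i].astype(int) for i in range(3)]
a=W[(d>0)&(rr>b+25)&(rr>gg+15)&(np.hypot(W[...,0]-.529,W[...,1]+.259)<.08)&(z>-.01)&(z<.02)];print('pad',len(a),ring(a),(a.min(0)+a.max(0))/2,np.ptp(a,0))
E
```

```text
time_s: 13.35
position: [0.5219, -0.2532, 0.2637]
tool_rot: [[0.63, 0.777, -0.001], [0.777, -0.63, 0.001], [-0.0, -0.002, -1.0]]
ft_force: [-0.5, -0.3, -0.4]
grip_width: 0.0855
gripper_force: 0.0
t 13.35 p [ 0.5219 -0.2532  0.2637] yaw -39.03 F [-0.5 -0.3 -0.4] w 0.0855 q6 1.5
shift [ 0.3    -0.338   0.1279] turn [-5.000e-04 -2.000e-04 -2.646e-01]
7661 0.07825254141627105 [ 0.52933476 -0.25946989  0.07800498] [0.10477648 0.10488828 0.01189992]
rim 839 0.10600761092322157 (array([ 0.55019859, -0.27613499]), np.float64(0.021724551294252797)) [ 0.55011175 -0.27640962  0.10564064] [0.04726788 0.04753293 0.00521716]
bar 1727 0.13813287363502358 ((521.7586059570312, -252.83441162109375), (82.98190307617188, 11.722721099853516), 50.85342025756836)
tilt [-0.00058625 -0.00499714  0.07729635]
pad 3077 (array([ 0.52820272, -0.26055118]), np.float64(0.06325451330783885)) [ 0.52875149 -0.25058481  0.00974163] [0.13926053 0.12225033 0.01806641]
```

View pics/w4.png

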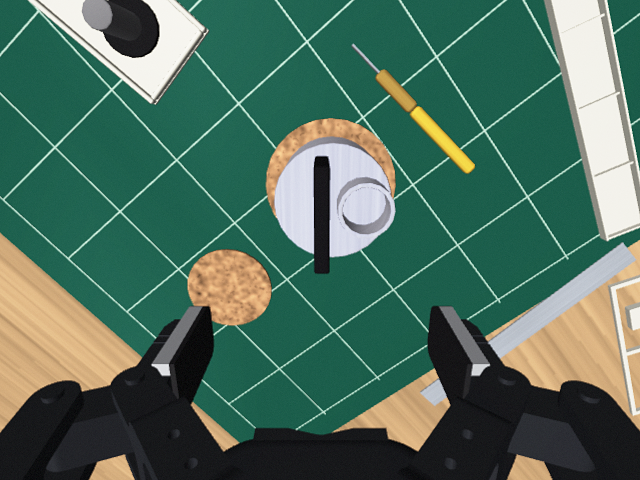

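The can stands upright, centred on the cork at (0.529,−0.259). The neck is at image (367,208), world (0.5502,−0.2763). On to the stopper.

```bash
python3 -m handwheel '[[[0.02,-0.02,0],[0,0,-0.03]],[[0.06,-0.07,0],[0,0,-0.07]],[[0.11,-0.125,0],[0,0,-0.11]],[[0.16,-0.18,0],[0,0,-0.15]],[[0.21,-0.235,0],[0,0,-0.19]],[[0.25,-0.28,0],[0,0,-0.23]],[[0.28,-0.315,0],[0,0,-0.2646]],[[0.3,-0.338,0],[0,0,-0.2646]],[[0.3,-0.338,0],[0,0,-0.2646]],[[0.3,-0.338,0],[0,0,-0.2646]]]' 1 >/dev/null; python3 go.py .485 -.0302 .1 8.6; python3 - <<'E'
from rig import *
from h import *
c=camera_params('wrist');im,d=get_image('wrist');cv2.imwrite('pics/w5.png',im[:,:,::-1])
W=world(d,c);z=W[...,2]
def sel(cx,cy,r,z0,z1): return W[(d>0)&(np.hypot(W[...,0]-cx,W[...,1]-cy)<r)&(z>z0)&(z<z1)]
for k,q in(('stop',(.485,-.0302)),('spare',(.4725,.054))):
    t=sel(*q,.03,.081,.092);print(k,len(t),np.median(t[:,2]),(t.min(0)+t.max(0))/2,np.ptp(t,0))
    t=sel(*q,.045,.028,.041);print('flange',len(t),np.median(t[:,2]),(t.min(0)+t.max(0))/2,np.ptp(t,0))
E
```

```text
t 14.4 p [ 0.4855 -0.0309  0.2642] yaw 8.49 F [ 0.3  0.5 -1.2] w 0.0855 q6 -26.1
shift [ 0.0015 -0.0006  0.3284] turn [-0.0002  0.     -0.0006]
stop 550 0.0850325623783786 [ 0.48334913 -0.03117847  0.0841426 ] [0.02296989 0.02339259 0.00610939]
flange 1146 0.035175943142942374 [ 0.48344616 -0.03024481  0.03491849] [0.04935356 0.04812942 0.01179681]
spare 693 0.08508670920933172 [0.47059674 0.0538239  0.08466194] [0.02299908 0.02303668 0.00544716]
flange 3900 0.035193112054613625 [0.47059861 0.05391094 0.03521112] [0.06916885 0.0694333  0.00541114]
```

View pics/w5.png

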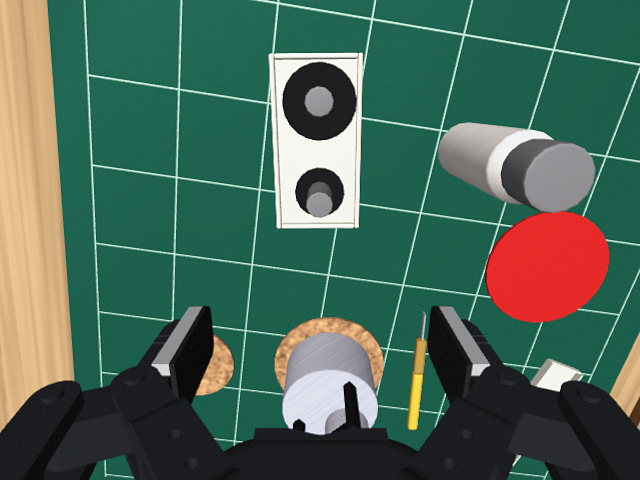

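The slim stopper (flange 49 mm) is at pixel (320,200), world (0.4834,−0.0309), with its top at 0.085. The spare is at (320,100).

```bash
python3 go.py .4834 -.0309 .047 8.6; python3 -m handwheel '[[[-0.0003,-0.0045,0.03],[0,0,0]],[[-0.0003,-0.0045,0.09],[0,0,0]],[[-0.0003,-0.0045,0.16],[0,0,0]],[[-0.0003,-0.0045,0.23],[0,0,0]],[[-0.0003,-0.0045,0.3],[0,0,0]],[[-0.0003,-0.0045,0.36],[0,0,0]],[[-0.0003,-0.0045,0.4],[0,0,0]],[[-0.0003,-0.0045,0.425],[0,0,0]],[[-0.0003,-0.0045,0.434],[0,0,0]],[[-0.0003,-0.0045,0.434],[0,0,0]]]' >/dev/null;python3 go.py .4834 -.0309 .047 8.6
```

```text
t 14.45 p [ 0.4856 -0.0312  0.2642] yaw 8.47 F [-0.2 -0.3 -0.3] w 0.0853 q6 -26.1
shift [ 0.0012 -0.004   0.4345] turn [-0.0002  0.     -0.0007]
t 15.45 p [ 0.4832 -0.0316  0.0472] yaw 8.51 F [0.9 1.  0.3] w 0.0854 q6 -26.3
shift [0.0013 0.0006 0.0004] turn [-0.0003 -0.0001 -0.0005]
```

```bash
python3 -m handwheel '[[[0.0013,0,0],[0,0,0]],[[0.0013,0,0],[0,0,0]],[[0.0013,0,0],[0,0,0]],[[0.0013,0,0],[0,0,0]],[[0.0013,0,0],[0,0,0]],[[0.0013,0,0],[0,0,0]],[[0.0013,0,0],[0,0,0]],[[0.0013,0,0],[0,0,0]]]' 0 50 && python3 -m handwheel '[[[0,0,-0.01],[0,0,0]],[[0,0,-0.04],[0,0,0]],[[0,0,-0.09],[0,0,0]],[[0,0,-0.15],[0,0,0]],[[0,0,-0.22],[0,0,0]],[[0,0,-0.29],[0,0,0]],[[0,0,-0.35],[0,0,0]],[[0,0,-0.39],[0,0,0]],[[0,0,-0.4],[0,0,0]],[[0,0,-0.4],[0,0,0]]]'; python3 go.py .5502 -.2763 .247 51.1;python3 go.py .5502 -.2763 .247 -128.9
```

```text
time_s: 16.25
position: [0.4832, -0.0303, 0.0479]
tool_rot: [[-0.15, 0.989, 0.001], [0.989, 0.15, -0.0], [-0.0, 0.001, -1.0]]
ft_force: [-1.4, 0.4, 6.3]
grip_width: 0.0224
gripper_force: 48.7
time_s: 17.25
position: [0.483, -0.0302, 0.2475]
tool_rot: [[-0.15, 0.989, 0.0], [0.989, 0.15, -0.0], [-0.0, 0.0, -1.0]]
ft_force: [-0.1, -0.4, -1.3]
grip_width: 0.0227
gripper_force: 49.0
t 17.25 p [ 0.483  -0.0302  0.2475] yaw 8.6 F [-0.1 -0.4 -1.3] w 0.0227 q6 -26.2
shift [-0.5068  0.0593  0.0011] turn [ 1.000e-04  1.000e-04 -2.361e-01]
t 17.25 p [ 0.483  -0.0302  0.2475] yaw 8.6 F [-0.1 -0.4 -1.3] w 0.0227 q6 -26.2
shift [-0.5068  0.0593  0.0011] turn [ 1.000e-04 -1.000e-04  7.639e-01]
```

```bash
python3 -m handwheel '[[[-0.01,0.001,0],[0,0,-0.02]],[[-0.04,0.005,0],[0,0,-0.05]],[[-0.09,0.01,0],[0,0,-0.08]],[[-0.15,0.018,0],[0,0,-0.11]],[[-0.22,0.026,0],[0,0,-0.14]],[[-0.29,0.034,0],[0,0,-0.17]],[[-0.36,0.042,0],[0,0,-0.2]],[[-0.42,0.049,0],[0,0,-0.225]],[[-0.465,0.055,0],[0,0,-0.2361]],[[-0.495,0.058,0],[0,0,-0.2361]]]' >/dev/null; python3 go.py .5502 -.2763 .2 51.1; python3 -m handwheel '[[[-0.01,0.001,0],[0,0,0]],[[-0.0118,0.0013,0],[0,0,0]],[[-0.0118,0.0013,0],[0,0,0]],[[-0.0118,0.0013,0],[0,0,0]]]' >/dev/null; python3 go.py .5502 -.2763 .2 51.1; python3 - <<'E'
from rig import *
from h import *
def sel(W,d,cx,cy,r,z0,z1):
    z=W[...,2];return W[(d>0)&(np.hypot(W[...,0]-cx,W[...,1]-cy)<r)&(z>z0)&(z<z1)]
for n in('wrist','scene','top'):
    c=camera_params(n);im,d=get_image(n);cv2.imwrite(f'pics/{n}6.png',im[:,:,::-1])
    W=world(d,c)
    for k,z0,z1 in(('flange',.226,.2385),('plug',.207,.225),('rim',.102,.112)):
        t=sel(W,d,.5502,-.2763,.04,z0,z1)
        if len(t)>20:print(n,k,len(t),(t.min(0)+t.max(0))/2,np.ptp(t,0),ring(t))
E
```

```text
t 18.25 p [ 0.5486 -0.2721  0.245 ] yaw 51.09 F [-0.   0.7 -1. ] w 0.0226 q6 -88.5
shift [-0.0081 -0.0044  0.09  ] turn [-0.0001 -0.0012 -0.    ]
t 18.65 p [ 0.5537 -0.2729  0.2475] yaw 51.15 F [ 0.5  0.5 -0. ] w 0.0229 q6 -88.4
shift [ 0.0012 -0.0096  0.095 ] turn [ 0.     -0.0001  0.0003]
wrist flange 3685 [ 0.55026439 -0.27083352  0.23347698] [0.04238924 0.04543819 0.0099752 ] (array([ 0.55005731, -0.26990386]), np.float64(0.016820701962957058))
wrist rim 925 [ 0.54961111 -0.27624958  0.10493257] [0.04690563 0.0473789  0.00576965] (array([ 0.54929668, -0.27603209]), np.float64(0.021676920403838555))
scene flange 210 [ 0.55595982 -0.2716684   0.23250503] [0.048915   0.05279197 0.01133039] (array([ 0.55642668, -0.27091696]), np.float64(0.01928971651604235))
scene plug 61 [ 0.55621387 -0.26502279  0.21466514] [0.02807265 0.01541542 0.01469309] (array([ 0.55653093, -0.27010454]), np.float64(0.011540248764613447))
scene rim 95 [ 0.55155032 -0.27653842  0.10515375] [0.04633307 0.05227884 0.00625284] (array([ 0.55192859, -0.27498165]), np.float64(0.02184645358324192))
top flange 21 [ 0.56254036 -0.25387329  0.23558704] [0.01213178 0.00792896 0.00553776] (array([ 0.56197642, -0.25538446]), np.float64(0.005244693059447724))
top rim 69 [ 0.55333668 -0.2674592   0.10667244] [0.03944374 0.02971548 0.00859335] (array([ 0.5504963 , -0.27540497]), np.float64(0.021132949161091968))
```

View pics/wrist6.png

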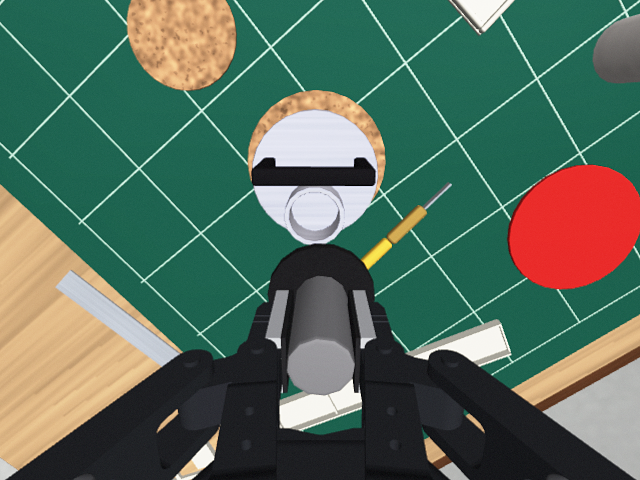

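Stopper held upright, neck mouth at (315,212) still on the cork. Centre over the neck and descend to just above the rim, then check.

```bash
python3 -m handwheel '[[[0.001,-0.005,0],[0,0,0]],[[0.0024,-0.0096,0],[0,0,0]],[[0.0024,-0.0096,0.01],[0,0,0]],[[0.0024,-0.0096,0.04],[0,0,0]],[[0.0024,-0.0096,0.08],[0,0,0]],[[0.0024,-0.0096,0.12],[0,0,0]],[[0.0024,-0.0096,0.15],[0,0,0]],[[0.0024,-0.0096,0.165],[0,0,0]],[[0.0024,-0.0096,0.17],[0,0,0]],[[0.0024,-0.0096,0.17],[0,0,0]]]' >/dev/null; python3 go.py .5502 -.2763 .125 51.1; python3 - <<'E'
from rig import *
from h import *
for n in('wrist','scene'):
    c=camera_params(n);im,d=get_image(n);W=world(d,c);z=W[...,2]
    for k,z0,z1 in(('flange',.142,.1545),('plug',.125,.14),('rim',.102,.112)):
        t=W[(d>0)&(np.hypot(W[...,0]-.5502,W[...,1]+.2763)<.03)&(z>z0)&(z<z1)]
        if len(t)>20:print(n,k,len(t),(t.min(0)+t.max(0))/2,np.ptp(t,0))
    if n=='scene': cv2.imwrite('pics/s7.png',cv2.resize(im[110:230,220:380,::-1],None,fx=4,fy=4,interpolation=2))
E
```

```text
t 19.8 p [ 0.5499 -0.2769  0.1628] yaw 51.1 F [ 1.  -0.2 -0.1] w 0.0227 q6 -88.8
shift [0.0004 0.0014 0.0756] turn [ 0.      0.0001 -0.    ]
wrist flange 3701 [ 0.54610839 -0.27478732  0.14899641] [0.04187852 0.04553569 0.01100368]
wrist rim 743 [ 0.54578224 -0.27356921  0.10499607] [0.03917058 0.04196219 0.00597536]
scene flange 181 [ 0.55132089 -0.27724566  0.14834533] [0.05008437 0.05166531 0.01202482]
scene plug 38 [ 0.55434804 -0.26809772  0.13177138] [0.02307234 0.01607805 0.01330455]
scene rim 75 [ 0.55174624 -0.27438453  0.1048063 ] [0.0472829  0.04677095 0.00541841]
```

View pics/s7.png

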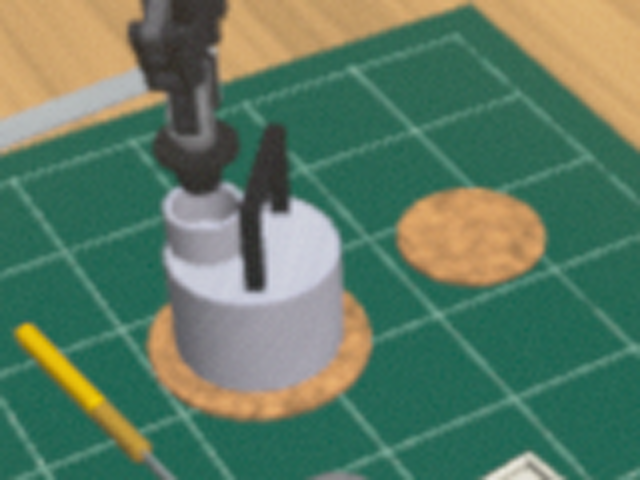

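Stopper's foot is at (200,185), over the neck mouth at (205,205), aligned. Insert slowly.

```bash
python3 -m handwheel '[[[0.0004,0.0014,0.01],[0,0,0]],[[0.0004,0.0014,0.02],[0,0,0]],[[0.0004,0.0014,0.03],[0,0,0]],[[0.0004,0.0014,0.04],[0,0,0]],[[0.0004,0.0014,0.048],[0,0,0]],[[0.0004,0.0014,0.055],[0,0,0]],[[0.0004,0.0014,0.061],[0,0,0]],[[0.0004,0.0014,0.066],[0,0,0]],[[0.0004,0.0014,0.07],[0,0,0]],[[0.0004,0.0014,0.07],[0,0,0]]]' | grep -E "posi|ft"; python3 -m handwheel '[[[0,0,0.001],[0,0,0]],[[0,0,0.002],[0,0,0]],[[0,0,0.003],[0,0,0]],[[0,0,0.004],[0,0,0]],[[0,0,0.005],[0,0,0]],[[0,0,0.005],[0,0,0]],[[0,0,0.005],[0,0,0]]]'| grep -E "time|posi|ft"
```

```text
position: [0.55, -0.2761, 0.1274]
ft_force: [0.2, 0.0, -1.1]
time_s: 21.6
position: [0.5501, -0.2762, 0.1251]
ft_force: [0.1, -0.8, -1.2]
```

```bash
python3 -m handwheel '[[[0,0,0.001],[0,0,0]],[[0,0,0.002],[0,0,0]],[[0,0,0.003],[0,0,0]],[[0,0,0.003],[0,0,0]],[[0,0,0.003],[0,0,0]]]'| grep -E "time|posi|ft"
```

```text
time_s: 22.1
position: [0.5503, -0.2763, 0.125]
ft_force: [-2.3, 1.7, 9.0]
```

```bash
python3 -m handwheel '[[[0,0,0],[0,0,0]],[[0,0,0],[0,0,0]],[[0,0,0],[0,0,0]],[[0,0,0],[0,0,0]],[[0,0,0],[0,0,0]],[[0,0,0],[0,0,0]],[[0,0,0],[0,0,0]]]' 1 >/dev/null && python3 -m handwheel '[[[0,0,-0.02],[0,0,0]],[[0,0,-0.06],[0,0,0]],[[0,0,-0.12],[0,0,0]],[[0,0,-0.18],[0,0,0]],[[0,0,-0.24],[0,0,0]],[[0,0,-0.28],[0,0,0]],[[0,0,-0.3],[0,0,0]],[[0,0,-0.3],[0,0,0]],[[0,0,-0.3],[0,0,0]]]' | grep -E "posi|ft"; python3 - <<'E'
from rig import *
from h import *
c=camera_params('wrist');im,d=get_image('wrist');cv2.imwrite('pics/w8.png',im[:,:,::-1]);W=world(d,c);z=W[...,2]
for k,z0,z1 in(('stem top',.157,.17),('flange',.109,.116),):
    t=W[(d>0)&(np.hypot(W[...,0]-.5502,W[...,1]+.2763)<.028)&(z>z0)&(z<z1)]
    print(k,len(t),np.median(t[:,2]),(t.min(0)+t.max(0))/2,np.ptp(t,0))
t=W[(d>0)&(np.hypot(W[...,0]-.529,W[...,1]+.259)<.07)&(z>.072)&(z<.084)];print('can',(t.min(0)+t.max(0))/2,np.ptp(t,0))
E
```

```text
position: [0.5498, -0.276, 0.2726]
ft_force: [0.2, 0.3, -0.8]
stem top 845 0.16202289526954022 [ 0.55002953 -0.27642868  0.16057354] [0.0232152  0.02369354 0.00703916]
flange 1582 0.1121560073222612 [ 0.55024568 -0.27673042  0.11246484] [0.04896252 0.04969905 0.00680224]
can [ 0.52844043 -0.25931075  0.07764678] [0.10499432 0.10516451 0.01119113]
```

View pics/w8.png

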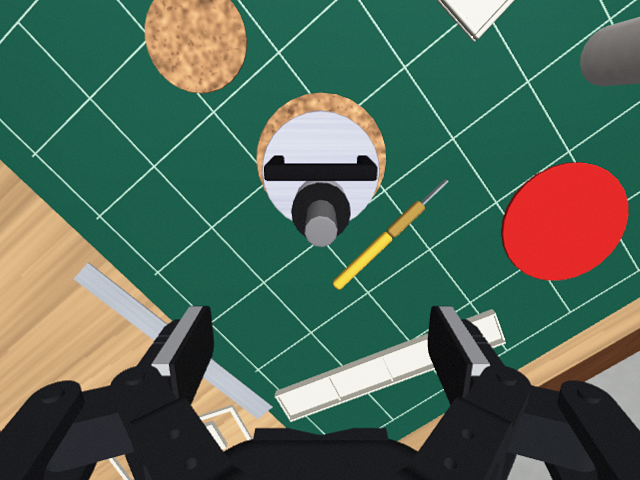

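The stopper stands upright in the neck at (320,215). Its top is at 0.162 and its flange at 0.112, as expected when fully home. The can is centred on the cork.

```bash
python3 -c "
from rig import *
print(close_job())"
```

```text
the job is handed in; nothing more can be done
None
```

The thinner can stands upright in the middle of the large cork pad, with the slimmer stopper fully home in its neck, and I handed the job in at about 24 s; no verdict came back.

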